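# Change the drum on the bench spindle sander

## Task

Change the drum on the spindle sander: lift the worn orange-banded drum off the spindle and stand it upright in the empty cell of the green tray, without dropping it in, then let go of it. Then put the fresh blue-banded drum on the spindle, turn it by its knurled collar until the keyway hidden in its underside drops over the drive pin, push it fully home against the spring washer, and finish while still holding it pushed home, so that the set screw can be tightened. Leave the other drums and everything else on the bench where they are.

Things in the scene. Friction and masses are not known exactly. Their poses are not given: they have to be found in the camera images.
- worn_drum_mid (a point): Centre, half-way up, of the worn drum (orange bands, dark patchy sleeve), at the start loose on the spindle, sitting on the drive pin; lifts straight off. 100 mm tall, 0.28 to 0.44 kg, 15.5 mm bore right through. Abrasive sleeve 58 mm diameter, from 50 mm below this point to 16 mm above; then a knurled aluminium collar, 44 mm diameter, 16 to 50 mm above: grip there. z up along the bore.
- fresh_drum_mid (a point): Centre, half-way up, of the fresh drum (blue bands, clean red-brown sleeve), same sizes and weight as the worn one, standing loose on the bench. Its hidden keyway is in the underside: a cross of two slots through the bore along this point's x and y axes, each 9 mm wide and 14 mm deep, so it fits the pin in four positions a quarter turn apart.
- spindle_top (a point): Tip of the sander's upright fixed 12 mm spindle, on its axis, 118 mm above the bench; the last 10 mm taper to 5 mm. It passes right through a drum. A drum's mid point lies below this point by 50 mm when the drum sits up on the drive pin, by 57 mm when its keyway has dropped over the pin and it rests on the spring washer, and by 61 mm when fully home. z up.
- throat (a point): Centre of the 75 mm round throat in the sander's plate (250 x 250 mm aluminium, top 16 mm above the bench), on the spindle axis, at the plate's top. In it a level 6 mm drive pin, 36 mm long, goes crosswise through the spindle, its top 2 mm above this point. The pin's direction differs every time and is NOT given by any axes here: press the drum down lightly and turn, up to a quarter turn, until it drops.
- spring_washer (a joint): Brass spring washer at the foot of the spindle, below the pin; a drum rests on it once its keyway is over the pin. Value in m, downward: 0 = up (at the start), 0.004 = fully pressed, drum home. It pushes up with 8 N at 0 and 12 N at 0.004: a drum's weight does not press it down, and a drum let go springs back up.
- empty_cell (a point): Centre of the floor of the tray's one empty cell, marked with an orange dot 52 mm across. Tray: green, fixed, 175 x 175 mm, 2 x 2 cells each 80 x 80 mm inside, walls along this point's x and y; floor 5 mm, outer walls 52 mm, dividers 45 mm above the bench. The other cells, 85 mm apart centre to centre, hold 100 mm tall drums shaped like the worn one.
- drum_a: kept drum with yellow colour bands, standing in a cell of the tray; origin at its underside centre. Leave alone.
- drum_b: kept drum with red colour bands, standing in a cell of the tray; origin at its underside centre. Leave alone.
- drum_c: kept drum with white colour bands and grey sleeve, standing in a cell of the tray; origin at its underside centre. Leave alone.
- glue_bottle: glue bottle, 60 mm diameter, 160 mm tall, red cap, yellow label, standing on the bench; origin at its underside centre. Leave alone.
- screw_tin: tin with blue label, 72 mm diameter, 90 mm tall, standing on the bench; origin at its underside centre. Leave alone.
- bench_brush: bench brush lying on the bench; origin at its underside. Leave alone.
- pliers: red-handled pliers, 170 mm long, lying on the bench; origin at its underside. Leave alone.
- ply_blank: plywood disc, 110 mm diameter, 18 mm thick, lying on the bench; origin at its underside centre. Leave alone.
Not all that is in view belongs to the job. Leave any purple look-alike of the part that bears worn_drum_mid alone.

How it is judged:
On the way, in this order (a step that is already met when the one before it is completed fails the run):
1. the worn drum stands upright in the empty cell of the tray, let go (horizontal distance between worn_drum_mid and empty_cell below 0.02 m and z of worn_drum_mid in the frame of empty_cell between 0.046 and 0.054 m and angle between worn_drum_mid's own z axis and vertical below 0.06 rad and contact force between the fingers and worn_drum below 0.05 N), for 0.2 s.
2. the fresh drum is threaded on the spindle (horizontal distance between fresh_drum_mid and spindle_top below 0.008 m and z of fresh_drum_mid in the frame of spindle_top below -0.02 m and angle between fresh_drum_mid's own z axis and vertical below 0.1 rad).
3. the fresh drum's keyway has dropped over the drive pin (horizontal distance between fresh_drum_mid and spindle_top below 0.006 m and z of fresh_drum_mid in the frame of spindle_top below -0.055 m and angle between fresh_drum_mid's own z axis and vertical below 0.08 rad), for 0.1 s.
At the end, for the whole second after the job is handed in: The robot holds the fresh drum (2 N or more), still, on the spindle, keyway over the pin, within 1.5 mm of fully home, tilt under 0.06 rad, spring washer pressed by 2.8 mm or more; the worn drum stands free and at rest in the orange-dot cell, within 20 mm of its centre, tilt under 0.06 rad (all of step 1 and horizontal distance between fresh_drum_mid and spindle_top below 0.006 m and z of fresh_drum_mid in the frame of spindle_top below -0.0595 m and angle between fresh_drum_mid's own z axis and vertical below 0.06 rad and value of joint spring_washer above 0.0028 m and contact force between the fingers and fresh_drum above 2 N and linear speed of each of fresh_drum, worn_drum below 0.02 m/s); the arm keeps its last pose, push and grip.
It fails at once if a drum already in the tray is shifted more than 30 mm or tipped (distance of any of drum_a, drum_b, drum_c from where it was at the start of the episode above 0.03 m or angle between any of drum_a, drum_b, drum_c's own z axis and vertical above 0.3 rad).
It fails at once if something else on the bench is shifted more than 30 mm or tipped (distance of any of glue_bottle, screw_tin, bench_brush, pliers, ply_blank from where it was at the start of the episode above 0.03 m or angle between any of glue_bottle, screw_tin, ply_blank's own z axis and vertical above 0.3 rad).
It fails at once if the worn drum is dropped into the tray (horizontal distance between worn_drum_mid and empty_cell below 0.05 m and z of worn_drum_mid in the frame of empty_cell below 0.09 m and linear speed of worn_drum above 0.6 m/s).
It also fails if it takes over 67 s, if anything falls off the work surface, if the arm or the gripper's body presses on something with over 40 N, if the wrist force passes 120 N, or if a joint passes its speed limit or range.

## Robot

A 6-joint arm with a two-finger parallel gripper is mounted at the origin on the work surface. World frame = base frame: x ahead of the robot, y to its left, z up, the work surface at z = 0. Lengths are in m, angles in rad, forces in N, time in s.
With the tool pointing down it reaches from about 0.4 to 0.925 m from the base axis. Payload 12.5 kg.
Tool frame: the origin (TCP) lies on the centre line of the jaws, within the pads' length; the fingertips stand 8 mm ahead of it and the grasp point (between the pads) lies 11 mm behind it; z points along the fingers, y is the direction in which the jaws open and shut (so a half turn about z gives the same grasp; the last joint's range is limited). The gripper opens to 95 mm and grips with 3 to 60 N. Pads are 20 mm wide; open, the fingers measure 119 mm over their backs; the gripper's body (75 mm by 180 mm) begins 59 mm behind the grasp point.
Start: joints at [1.221, 0.491, 1.559, -0, 1.092, -0.106], TCP at [0.151, 0.607, 0.223] pointing down, gripper open.
Joint ranges: [-3.1, 3.1], [-0.84, 2.19], [0.05, 2.79], [-1.13, 4.28], [0.06, 2.93], [-2.69, 2.69]. Speed limits (rad/s): [2.22, 2.22, 2.79, 3.14, 3.14, 3.14].

## Interface

Orientations are given as a unit quaternion [w, x, y, z].
In Python, from station import env gives the robot as it stands.
- The arm moves only by the tool arm_command, never from a script. Its argument "steps" is one flat list of numbers, 7 for each row, row after row: the shift along the world's x, y, z scaled (see below), then the turn, a rotation vector about the world's x, y, z scaled (see below), then the opening, from 0 (shut) to 1 (fully open). A call has 1 to 12 rows; each row shifts and turns the commanded pose from where the row before left it; what a row does not reach is not made up. The controller multiplies each number of a shift by 20 mm and each number of a turn by 4 degrees. A row lasts 1/12 s, in which the tool goes at most 41.7 mm and 7.16 degrees, less where a joint would pass 70% of its speed; a pose out of reach is approached as far as the arm can. A call with a number of a shift or a turn outside -1 to 1 is refused whole. A call with a gripper value outside its range is refused whole. The fingers move at their own pace and stop on an object; "newtons" is the grip in N (left out, the last holds). Time passes only in rows, so rows that do not move let the fingers close. It gives the time, the measured TCP pose, the force and the opening at its end, in the units of the state.
- env.read_state(): the state, without advancing time (a new reading comes with each control period).
- env.grab_frame(name): name is "scene" or "side" or "wrist"; returns the picture (384x512x3 uint8, red, green, blue); there is no depth.
- env.camera_model(name): a dict with "intrinsics" (3x3 intrinsics, pixels), "eye" and "rotation" of the camera in the world. Camera axes: x right, y up, looking along -z (the intrinsics and any distortion apply to the point x, -y, -z); pixel columns grow to the right and rows downward; lengths in m; the calibration is good to about 2 mm. A picture is of the moment at which its call begins: read the wrist's pose just before it. camera_model takes no time and is no camera call; for the wrist camera it gives the pose at the moment of the call.
- env.job_done(): hands the job in, once; it reports no verdict.
Trained networks look in the newest picture that a camera, given by its name, has taken for a name from the list of things; names that differ only in an ending like _2 or _b are one class to them, and where a whole thing is asked for, a point or a joint stands for the part that bears it (a point fixed in the world has none). Each returns a list of dicts, best first, with "score" (0 to 1); they miss things now and then, are a little off and sometimes report something else, mostly with a low value. They report only what shows in the picture. A call takes as long as a camera call. They do not tell look-alikes from the thing itself.
- env.cut_out(camera, label): "mask" (384x512 bool, what is visible of it) and "rect" ([left, top, right, bottom] in pixels, round what is visible of it).
The state is a dict: "time": time; "joint_positions": joint angles; "qvel": joint speeds; "effort": joint torques, N m; "tool_pos": TCP position; "tool_rot": TCP orientation; "ft_force": force on the tool from outside, world axes, zero at the start; "wrist_torque": the same for the moment, N m; "gripper_width": finger opening in m.
Only numpy, scipy, OpenCV 4.12 (cv2) and the standard library are available. Lean on these libraries where they do the work, as an engineer would, in place of code of your own. Each camera call takes 0.05 s, during which the arm holds its last target.

## Working session

There is one attempt and no reset: what is moved stays moved. The work goes in short steps, Python scripts to look and compute and a tool call to move; the robot and the scene stay as the last step left them, time stands still between calls to the robot, and variables do not carry over. Pictures are saved under pics/ and viewed, and the job is handed in when it is done.

Besides the shell and the picture viewer there is one more tool, called after ">>>" in YAML: its name, and indented under it one key for each argument. arm_command: Moves the arm, as the interface text tells. Its arguments: {"type":"object","properties":{"steps":{"type":"array"},"newtons":{"type":"number"}},"required":["steps"]}

```bash
ls; mkdir -p pics; python3 - <<'E'
from station import env
import cv2
print(env.read_state())
for n in ["scene","side","wrist"]:
    m=env.camera_model(n); print(n,m)
    cv2.imwrite(f"pics/{n}0.png",env.grab_frame(n)[:,:,::-1])
E
```

```text
pics
{'time': 0.0, 'joint_positions': array([ 1.22141960e+00,  4.91594631e-01,  1.55946165e+00, -2.33612991e-05,
        1.09172626e+00, -1.05587373e-01]), 'qvel': array([-0.00085579,  0.00058136,  0.00060858, -0.0010996 , -0.00149861,
       -0.00041995]), 'effort': array([-7.16561262e-04, -6.12638640e+01, -2.58172435e+01,  6.91602845e-02,
        4.82678355e-02, -1.15535231e-04]), 'tool_pos': array([0.15075389, 0.60629092, 0.22203576]), 'tool_rot': array([-1.24078421e-04,  1.21587671e-01,  9.92580518e-01, -5.81949768e-04]), 'ft_force': array([0.57732104, 0.19094139, 1.15049879]), 'wrist_torque': array([ 0.01130354, -0.0077955 ,  0.00626282]), 'gripper_width': 0.09511383514419569}
scene {'intrinsics': array([[420.76955616,   0.        , 257.49334581],
       [  0.        , 420.76955616, 190.89148603],
       [  0.        ,   0.        ,   1.        ]]), 'eye': array([1.19240806, 0.50517308, 1.08676035]), 'rotation': array([0.40323473, 0.15541462, 0.30359023, 0.8491649 ])}
side {'intrinsics': array([[360.51736669,   0.        , 253.28564303],
       [  0.        , 360.51736669, 193.31343602],
       [  0.        ,   0.        ,   1.        ]]), 'eye': array([ 0.37666435, -1.22250506,  0.78201885]), 'rotation': array([ 0.86321878,  0.50008665, -0.04351121, -0.05360471])}
wrist {'intrinsics': array([[273.28582241,   0.        , 251.96658124],
       [  0.        , 273.28582241, 191.97276469],
       [  0.        ,   0.        ,   1.        ]]), 'eye': array([0.08655861, 0.62207538, 0.38434732]), 'rotation': array([ 0.78197928, -0.09528903, -0.07444648,  0.61146229])}
```

View pics/scene0.png

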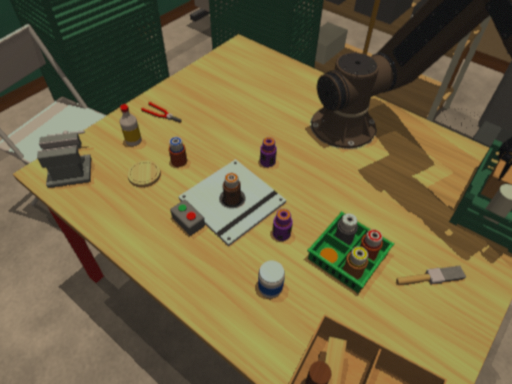

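View pics/side0.png

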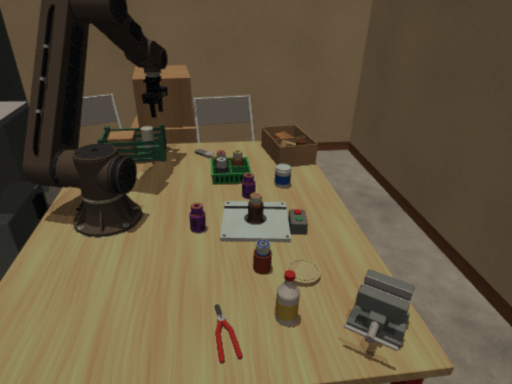

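View pics/wrist0.png

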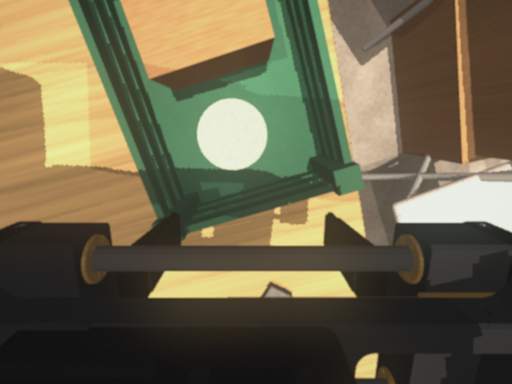

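The scene view shows the worn drum on the sander at about (232,187), the fresh drum at (177,151) and the tray's orange dot at (331,256). The purple look-alikes are at (268,150) and (283,222). I'll measure these next.

```bash
cat > h.py <<'E'
import numpy as np, cv2
from scipy.spatial.transform import Rotation as R
def cam(env,n):
    m=env.camera_model(n); q=np.array(m['rotation']); return m['intrinsics'],np.array(m['eye']),R.from_quat(q[[1,2,3,0]]).as_matrix()
def ray(c,uv):
    K,e,Rm=c; x=(uv[0]-K[0,2])/K[0,0]; y=(uv[1]-K[1,2])/K[1,1]
    return e, Rm@np.array([x,-y,-1.])
def onz(c,uv,z):
    e,d=ray(c,uv); return e+d*(z-e[2])/d[2]
def proj(c,p):
    K,e,Rm=c; v=(np.atleast_2d(p)-e)@Rm; return np.c_[K[0,0]*v[:,0]/-v[:,2]+K[0,2], K[1,1]*-v[:,1]/-v[:,2]+K[1,2]]
def sil(c,x,y,zb,tcolor=None):
    # silhouette mask of a drum standing at x,y with base zb
    a=np.linspace(0,2*np.pi,48,endpoint=False); m=np.zeros((384,512),np.uint8)
    for r,z0,z1 in ((.029,0,.066),(.022,.066,.1)):
        P=np.array([[x+r*np.cos(t),y+r*np.sin(t),zb+z] for t in a for z in (z0,z1)])
        h=cv2.convexHull(np.round(proj(c,P)*16).astype(np.int32)); cv2.fillConvexPoly(m,h,1,cv2.LINE_8,4)
    return m.astype(bool)
E
python3 - <<'E'
from station import env; from h import *
import cv2
for n in ["scene","side"]:
    c=cam(env,n); im=env.grab_frame(n)
    for lab,z in (("worn_drum_mid",.068),("fresh_drum_mid",.05),("drum_a",.055),("drum_b",.055),("drum_c",.055),("screw_tin",.045),("glue_bottle",.08),("ply_blank",.01),("empty_cell",.005)):
        try: r=env.cut_out(n,lab)
        except Exception as e: print(lab,e); continue
        for d in r[:4]:
            l=d['rect']; u=((l[0]+l[2])/2,(l[1]+l[3])/2)
            print(n,lab,round(d['score'],2),np.round(l,0),np.round(onz(c,u,z),3))
print(env.read_state()['time'])
E
```

```text
scene worn_drum_mid 0.91 [263. 137. 277. 166.] [ 0.353 -0.09   0.068]
scene worn_drum_mid 0.7 [271. 208. 291. 239.] [0.57  0.119 0.068]
scene worn_drum_mid 0.67 [225. 172. 241. 203.] [ 0.557 -0.081  0.068]
scene fresh_drum_mid 0.86 [168. 134. 186. 164.] [ 0.536 -0.356  0.05 ]
scene drum_a 0.82 [345. 245. 371. 279.] [0.531 0.362 0.055]
scene drum_a 0.69 [358. 229. 381. 262.] [0.462 0.36  0.055]
scene drum_a 0.62 [336. 211. 360. 246.] [0.45  0.28  0.055]
scene drum_b 0.82 [345. 245. 371. 279.] [0.531 0.362 0.055]
scene drum_b 0.69 [358. 229. 381. 262.] [0.462 0.36  0.055]
scene drum_b 0.62 [336. 211. 360. 246.] [0.45  0.28  0.055]
scene drum_c 0.82 [345. 245. 371. 279.] [0.531 0.362 0.055]
scene drum_c 0.69 [358. 229. 381. 262.] [0.462 0.36  0.055]
scene drum_c 0.62 [336. 211. 360. 246.] [0.45  0.28  0.055]
scene screw_tin 0.91 [257. 259. 284. 295.] [0.72  0.196 0.045]
scene screw_tin 0.72 [359. 229. 382. 262.] [0.453 0.361 0.045]
scene glue_bottle 0.98 [117. 105. 142. 144.] [ 0.576 -0.55   0.08 ]
scene ply_blank 0.66 [127. 160. 158. 186.] [ 0.668 -0.397  0.01 ]
scene empty_cell 0.63 [
[... 406 characters left out ...]
 160.] [0.464 0.449 0.055]
side drum_a 0.53 [214. 154. 229. 174.] [0.454 0.323 0.055]
side drum_b 0.63 [231. 153. 245. 165.] [0.537 0.379 0.055]
side drum_b 0.61 [217. 147. 227. 160.] [0.464 0.449 0.055]
side drum_b 0.53 [214. 154. 229. 174.] [0.454 0.323 0.055]
side drum_c 0.63 [231. 153. 245. 165.] [0.537 0.379 0.055]
side drum_c 0.61 [217. 147. 227. 160.] [0.464 0.449 0.055]
side drum_c 0.53 [214. 154. 229. 174.] [0.454 0.323 0.055]
side screw_tin 0.54 [273. 162. 291. 188.] [0.719 0.209 0.045]
side screw_tin 0.15 [215. 156. 231. 175.] [0.46  0.331 0.045]
side glue_bottle 0.96 [273. 269. 300. 324.] [ 0.572 -0.557  0.08 ]
side ply_blank 0.97 [286. 254. 320. 286.] [ 0.667 -0.383  0.01 ]
1.15
```

```bash
python3 - <<'E'
from station import env; from h import *
s=env.read_state(); q=s['tool_rot']; T=R.from_quat(q[[1,2,3,0]]).as_matrix()
K,e,Rm=cam(env,"wrist")
print(T, "eye in tool",T.T@(e-s['tool_pos']),"\nview dir tool",T.T@-Rm[:,2],"up",T.T@Rm[:,1])
print(proj((K,e,Rm),[s['tool_pos'],s['tool_pos']-[0,0,.1]]))
np.save('camT.npy',np.c_[T.T@Rm,T.T@(e-s['tool_pos'])])
E
```

```text
[[-9.70425614e-01  2.41400349e-01 -8.12318886e-07]
 [ 2.41400348e-01  9.70425610e-01  8.63490203e-05]
 [ 2.16329787e-05  8.35992069e-05 -9.99999996e-01]] eye in tool [ 0.06612796 -0.00037276 -0.16220613] 
view dir tool [-2.40197941e-01  9.23439922e-04  9.70723491e-01] up [ 9.70723895e-01 -4.29621406e-05  2.40198082e-01]
[[252.30019141 231.75039867]
 [252.08243384 193.19834099]]
```

>>> arm_command:
  steps: [0.575, -1, 1, 0, 0, 0, 1, 0.575, -1, 1, 0, 0, 0, 1, 0.575, -1, 0, 0, 0, 0, 1, 0.575, -1, 0, 0, 0, 0, 1, 0.575, -1, 0, 0, 0, 0, 1, 0.575, -1, 0, 0, 0, 0, 1, 0.575, -1, 0, 0, 0, 0, 1, 0.575, -1, 0, 0, 0, 0, 1, 0.575, -1, 0, 0, 0, 0, 1, 0.575, -1, 0, 0, 0, 0, 1, 0.575, -1, 0, 0, 0, 0, 1, 0.575, -1, 0, 0, 0, 0, 1]

```text
time: 2.15
tool_pos: [0.2892, 0.3655, 0.2628]
tool_rot: [0.0, 0.122, 0.993, 0.0]
ft_force: [-0.6, 0.1, 0.4]
gripper_width: 0.0954
```

>>> arm_command:
  steps: [0.575, -1, 0, 0, 0, 0, 1, 0.575, -1, 0, 0, 0, 0, 1, 0.575, -1, 0, 0, 0, 0, 1, 0.575, -1, 0, 0, 0, 0, 1, 0.575, -1, 0, 0, 0, 0, 1, 0.575, -1, 0, 0, 0, 0, 1, 0.575, -1, 0, 0, 0, 0, 1, 0.575, -1, 0, 0, 0, 0, 1, 0.575, -1, 0, 0, 0, 0, 1, 0.575, -1, 0, 0, 0, 0, 1, 0.575, -1, 0, 0, 0, 0, 1, 0.575, -1, 0, 0, 0, 0, 1]

```text
time: 3.15
tool_pos: [0.4273, 0.1254, 0.2628]
tool_rot: [0.0, 0.122, 0.993, 0.0]
ft_force: [0.1, 0.2, 1.3]
gripper_width: 0.095
```

```bash
python3 - <<'E'
from station import env; from h import *
s=env.read_state(); print(s['time'],s['tool_pos'],s['joint_positions'])
c=cam(env,"wrist"); im=env.grab_frame("wrist"); np.savez('t1.npz',K=c[0],e=c[1],R=c[2]); cv2.imwrite("pics/w1.png",im[:,:,::-1])
E
```

```text
3.15 [0.42731272 0.12544043 0.26284732] [ 1.36948490e-01  1.86351812e-01  1.91945964e+00  1.27227238e-04
  1.03530694e+00 -1.19001570e+00]
```

View pics/w1.png

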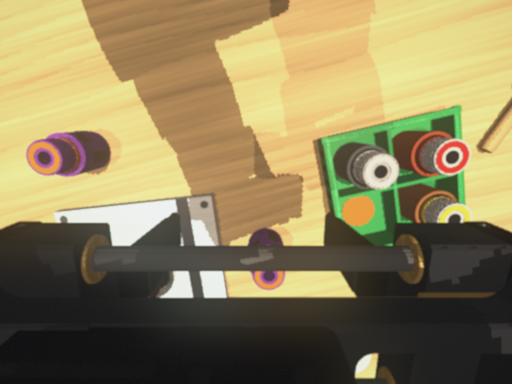

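The wrist view shows the tray, with the orange dot at about (358,211), the white drum's top at (380,171) and the tray's far edge from (318,140) to (461,106). The purple drums are at (45,157) and (268,275).

```bash
python3 - <<'E'
from h import *
t=np.load('t1.npz'); c=(t['K'],t['e'],t['R']); im=cv2.imread('pics/w1.png')
hsv=cv2.cvtColor(im,cv2.COLOR_BGR2HSV)
roi=np.zeros((384,512),bool); roi[185:235,335:385]=1
m=roi&(hsv[...,0]>5)&(hsv[...,0]<18)&(hsv[...,1]>150)&(hsv[...,2]>120)
ct=max(cv2.findContours(m.astype(np.uint8),0,1)[0],key=len)
el=cv2.fitEllipse(ct); print(el,m.sum(),onz(c,el[0],.005))
for u in [(318,140),(461,106)]: print(onz(c,u,.052))
for u in [(380,171),(453,156),(457,216)]: print('drum',onz(c,u,.105))
v=cv2.resize(im[90:250,300:490],None,fx=4,fy=4,interpolation=cv2.INTER_CUBIC);cv2.imwrite('pics/z1.png',v[:600])
E
```

```text
((357.7506103515625, 210.45533752441406), (26.4500675201416, 31.23009490966797), 65.54498291015625) 687 [0.53502216 0.27438132 0.005     ]
[0.4043894  0.22257413 0.052     ]
[0.4064481  0.41188537 0.052     ]
drum [0.45179651 0.27560603 0.105     ]
drum [0.45472055 0.36082418 0.105     ]
drum [0.5307865  0.36049646 0.105     ]
```

View pics/z1.png

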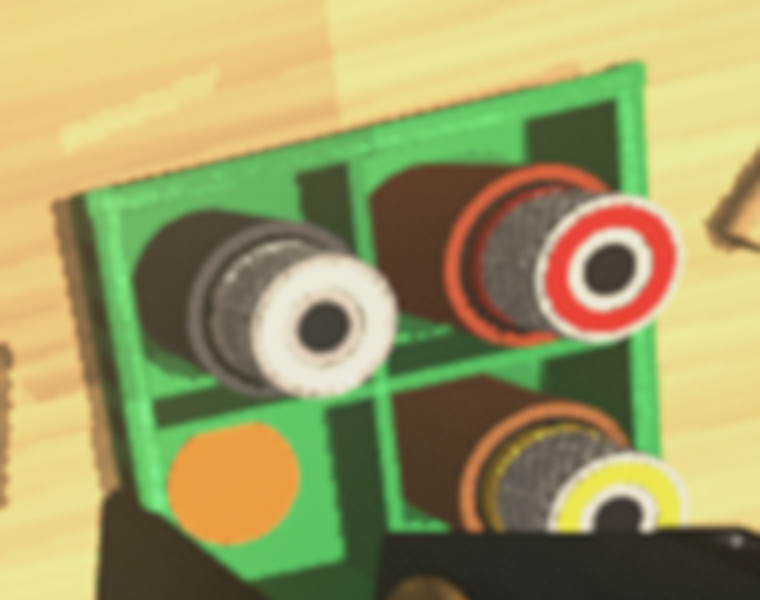

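>>> arm_command:
  steps: [0.573, -0.97, 0, 0, 0, 0, 1, 0.573, -0.97, 0, 0, 0, 0, 1, 0.573, -0.97, 0, 0, 0, 0, 1, 0.573, -0.97, 0, 0, 0, 0, 1, 0.573, -0.97, 0, 0, 0, 0, 1, 0.573, -0.97, 0, 0, 0, 0, 1, 0.573, -0.97, 0, 0, 0, 0, 1, 0.573, -0.97, 0, 0, 0, 0, 1, 0.573, -0.97, 0, 0, 0, 0, 1, 0.573, -0.97, 0, 0, 0, 0, 1, 0.573, -0.97, 0, 0, 0, 0, 1, 0, 0, 0, 0, 0, 0, 1]

```text
time: 4.2
tool_pos: [0.5544, -0.0896, 0.2623]
tool_rot: [0.0, 0.123, 0.992, -0.0]
ft_force: [0.6, -0.8, -0.0]
gripper_width: 0.0951
```

```bash
python3 - <<'E'
from station import env; from h import *
s=env.read_state(); print(s['time'],s['tool_pos'],s['joint_positions'])
c=cam(env,"wrist"); im=env.grab_frame("wrist"); np.savez('t2.npz',K=c[0],e=c[1],R=c[2]); cv2.imwrite("pics/w2.png",im[:,:,::-1])
E
```

```text
4.2 [ 0.55442385 -0.08962274  0.26234236] [-2.77681242e-01  3.61187630e-01  1.66488295e+00 -4.53251606e-04
  1.11475290e+00 -1.60255129e+00]
```

View pics/w2.png

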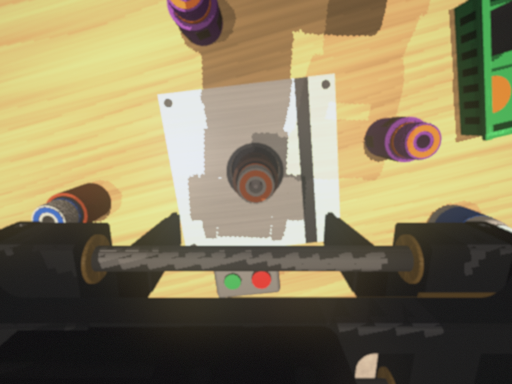

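The worn drum's top is at about (256,186), the fresh drum's blue top is at the left edge at (50,215), and the tray is at the right. I'll localize both.

```bash
python3 - <<'E'
from h import *
t=np.load('t2.npz'); c=(t['K'],t['e'],t['R']); im=cv2.imread('pics/w2.png')
cv2.imwrite('pics/z2.png',cv2.resize(im[130:230,20:300],None,fx=2.8,fy=2.8,interpolation=cv2.INTER_CUBIC))
cv2.imwrite('pics/z3.png',cv2.resize(im[135:215,215:295],None,fx=7,fy=7,interpolation=cv2.INTER_CUBIC))
for u in [(256,185),(256,186),(255,185)]: print(onz(c,u,.118))
print('fresh',onz(c,(50,215),.1)); print('dot',onz(c,(502,95),.005))
E
```

```text
[ 0.55703945 -0.08565223  0.118     ]
[ 0.55818198 -0.08593419  0.118     ]
[ 0.55676024 -0.08676612  0.118     ]
fresh [ 0.53565558 -0.34514731  0.1       ]
dot [0.53860686 0.28908016 0.005     ]
```

View pics/z2.png

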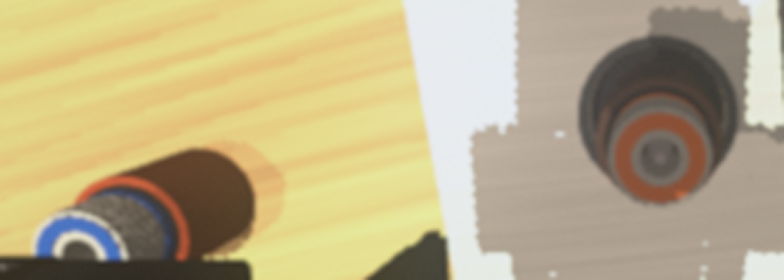

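View pics/z3.png

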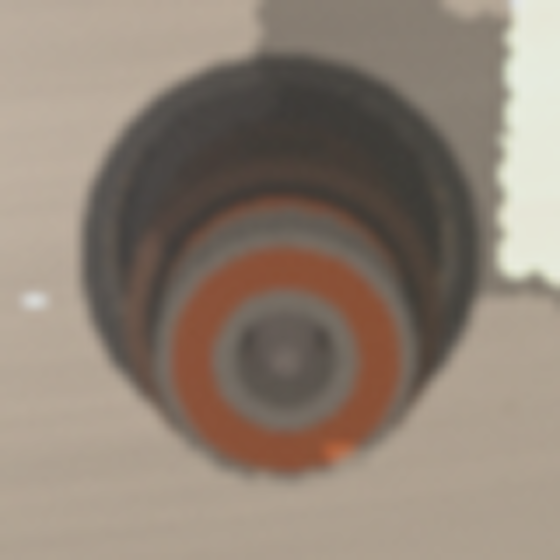

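>>> arm_command:
  steps: [0.155, 0.18, -0.25, 0, 0, 0, 1, 0, 0, -1, 0, 0, 0, 1, 0, 0, -1, 0, 0, 0, 1, 0, 0, -1, 0, 0, 0, 1, 0, 0, -1, 0, 0, 0, 1, 0, 0, -1, 0, 0, 0, 1, 0, 0, -1, 0, 0, 0, 1, 0, 0, -1, 0, 0, 0, 1, 0, 0, -1, 0, 0, 0, 1, 0, 0, 0, 0, 0, 0, 0.6, 0, 0, 0, 0, 0, 0, 0, 0, 0, 0, 0, 0, 0, 0]
  newtons: 30

```text
time: 5.25
tool_pos: [0.5563, -0.0827, 0.0986]
tool_rot: [0.0, 0.121, 0.993, -0.0]
ft_force: [-0.7, -0.0, -0.1]
gripper_width: 0.0806
```

>>> arm_command:
  steps: [0, 0, 0, 0, 0, 0, 0, 0, 0, 0, 0, 0, 0, 0, 0, 0, 0, 0, 0, 0, 0]

```text
time: 5.5
tool_pos: [0.5563, -0.0833, 0.0986]
tool_rot: [0.001, 0.122, 0.993, -0.0]
ft_force: [1.0, 0.4, -0.6]
gripper_width: 0.0607
```

```bash
python3 - <<'E'
from station import env; from h import *
s=env.read_state(); print(s['time'],s['tool_pos'],s['ft_force'],s['wrist_torque'],s['gripper_width'])
E
```

```text
5.5 [ 0.55630561 -0.08328294  0.09857047] [ 1.03530134  0.43042401 -0.60277824] [ 0.04785333 -0.0096949  -0.04335537] 0.06067198876955
```

>>> arm_command:
  steps: [0.06, -0.14, 0, 0, 0, 0, 0.6, 0, 0, 0, 0, 0, 0, 0, 0, 0, 0, 0, 0, 0, 0, 0, 0, 0, 0, 0, 0, 0, 0, 0, 0, 0, 0, 0, 0, 0, 0, 0, 0, 0, 0, 0, 0, 0, 0, 0, 0, 0, 0]

```text
time: 6.08
tool_pos: [0.5572, -0.0861, 0.0977]
tool_rot: [0.0, 0.122, 0.993, -0.0]
ft_force: [-1.4, -0.7, 1.4]
gripper_width: 0.0439
```

>>> arm_command:
  steps: [0, 0, 0.3, 0, 0, 0, 0, 0, 0, 0.8, 0, 0, 0, 0, 0, 0, 1, 0, 0, 0, 0, 0, 0, 1, 0, 0, 0, 0, 0, 0, 1, 0, 0, 0, 0, 0, 0, 1, 0, 0, 0, 0, 0, 0, 1, 0, 0, 0, 0, 0, 0, 0.4, 0, 0, 0, 0, 0, 0, 0, 0, 0, 0, 0, 0, 0, 0, 0, 0, 0, 0, 0]

```text
schema error: expected a multiple of 7 numbers
```

```bash
python3 - <<'E'
from station import env; from h import *
s=env.read_state(); print(s['time'],s['tool_pos'],s['ft_force'],s['gripper_width'])
c=cam(env,"wrist"); im=env.grab_frame("wrist"); np.savez('t3.npz',K=c[0],e=c[1],R=c[2]); cv2.imwrite("pics/w3.png",im[:,:,::-1])
E
```

```text
6.0833 [ 0.5572357  -0.08614177  0.0976858 ] [-1.40859503 -0.73687274  1.39288006] 0.04392676089591798
```

View pics/w3.png

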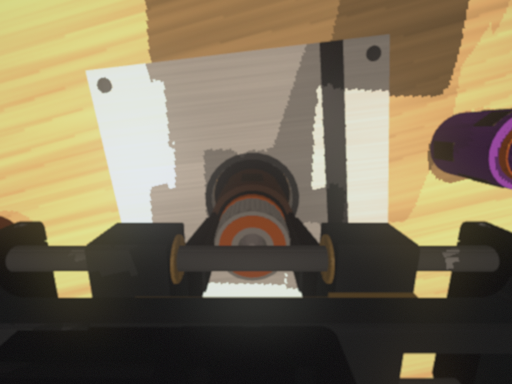

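The move was refused because my list had the wrong length. The picture shows the collar gripped, with the drum's top at about (253,243), still on the spindle. I'll lift now.

>>> arm_command:
  steps: [0, 0, 0.3, 0, 0, 0, 0, 0, 0, 0.8, 0, 0, 0, 0, 0, 0, 1, 0, 0, 0, 0, 0, 0, 1, 0, 0, 0, 0, 0, 0, 1, 0, 0, 0, 0, 0, 0, 1, 0, 0, 0, 0, 0, 0, 1, 0, 0, 0, 0, 0, 0, 0.4, 0, 0, 0, 0, 0, 0, 0, 0, 0, 0, 0, 0, 0, 0, 0, 0, 0, 0, 0]

```text
schema error: expected a multiple of 7 numbers
```

>>> arm_command:
  steps: [0, 0, 0.3, 0, 0, 0, 0, 0, 0, 0.8, 0, 0, 0, 0, 0, 0, 1, 0, 0, 0, 0, 0, 0, 1, 0, 0, 0, 0, 0, 0, 1, 0, 0, 0, 0, 0, 0, 1, 0, 0, 0, 0, 0, 0, 1, 0, 0, 0, 0, 0, 0, 0.4, 0, 0, 0, 0, 0, 0, 0, 0, 0, 0, 0, 0, 0, 0, 0, 0, 0, 0]

```text
time: 6.97
tool_pos: [0.5569, -0.0859, 0.2271]
tool_rot: [-0.0, 0.122, 0.993, 0.0]
ft_force: [-0.9, -0.2, -3.7]
gripper_width: 0.0438
```

```bash
python3 - <<'E'
from station import env; from h import *
s=env.read_state(); print(s['time'],s['tool_pos'],s['ft_force'],s['gripper_width'])
c=cam(env,"wrist"); im=env.grab_frame("wrist"); np.savez('t3.npz',K=c[0],e=c[1],R=c[2]); cv2.imwrite("pics/w4.png",im[:,:,::-1])
cv2.imwrite("pics/s4.png",cv2.resize(env.grab_frame("side")[150:250,180:320,::-1],None,fx=5,fy=5))
E
```

```text
6.9667 [ 0.55687664 -0.08591259  0.22712566] [-0.93532707 -0.19442999 -3.67943766] 0.043796013737108896
```

View pics/w4.png

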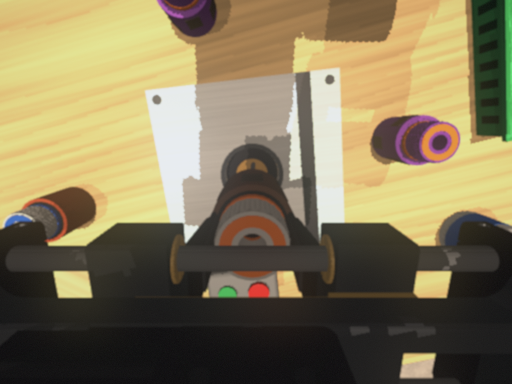

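View pics/s4.png

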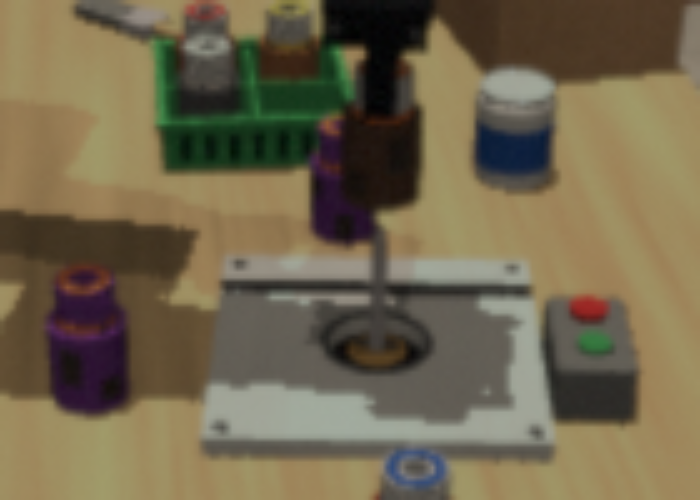

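The side view shows the drum lifted clear of the spindle, which stands bare at about (378,240) in the zoomed picture. I'll carry it to the tray.

>>> arm_command:
  steps: [-0.05, 0.5, 0, 0, 0, 0, 0, -0.05, 0.95, 0, 0, 0, 0, 0, -0.05, 0.95, 0, 0, 0, 0, 0, -0.05, 0.95, 0, 0, 0, 0, 0, -0.05, 0.95, 0, 0, 0, 0, 0, -0.05, 0.95, 0, 0, 0, 0, 0, -0.05, 0.95, 0, 0, 0, 0, 0, -0.05, 0.95, 0, 0, 0, 0, 0, -0.05, 0.95, 0, 0, 0, 0, 0, -0.05, 0.95, 0, 0, 0, 0, 0]

```text
time: 7.9
tool_pos: [0.5465, 0.0965, 0.2268]
tool_rot: [-0.001, 0.122, 0.993, -0.0]
ft_force: [0.6, -0.1, -3.0]
gripper_width: 0.0441
```

>>> arm_command:
  steps: [-0.05, 0.95, 0, 0, 0, 0, 0, -0.05, 0.95, 0, 0, 0, 0, 0, -0.05, 0.95, 0, 0, 0, 0, 0, -0.05, 0.95, 0, 0, 0, 0, 0, -0.05, 0.95, 0, 0, 0, 0, 0, -0.05, 0.95, 0, 0, 0, 0, 0, -0.05, 0.95, 0, 0, 0, 0, 0, -0.05, 0.95, 0, 0, 0, 0, 0, -0.05, 0.95, 0, 0, 0, 0, 0, -0.05, 0.5, 0, 0, 0, 0, 0, 0, 0, 0, 0, 0, 0, 0, 0, 0, 0, 0, 0, 0, 0]

```text
time: 8.9
tool_pos: [0.5367, 0.2761, 0.227]
tool_rot: [-0.001, 0.121, 0.993, -0.0]
ft_force: [0.7, -0.4, -2.8]
gripper_width: 0.0441
```

```bash
python3 - <<'E'
from station import env; from h import *
s=env.read_state(); print(s['time'],s['tool_pos'],s['ft_force'],s['gripper_width'],s['joint_positions'])
c=cam(env,"wrist"); im=env.grab_frame("wrist"); np.savez('t5.npz',K=c[0],e=c[1],R=c[2]); cv2.imwrite("pics/w5.png",im[:,:,::-1])
cv2.imwrite("pics/s5.png",cv2.resize(env.grab_frame("scene")[170:320,280:420,::-1],None,fx=4,fy=4))
E
```

```text
8.9 [0.53670072 0.27611135 0.22697617] [ 0.72802139 -0.39922416 -2.76249818] 0.04412958484440564 [ 3.65788560e-01  4.56513055e-01  1.60753209e+00 -1.11133459e-04
  1.07876027e+00 -9.62288547e-01]
```

View pics/w5.png

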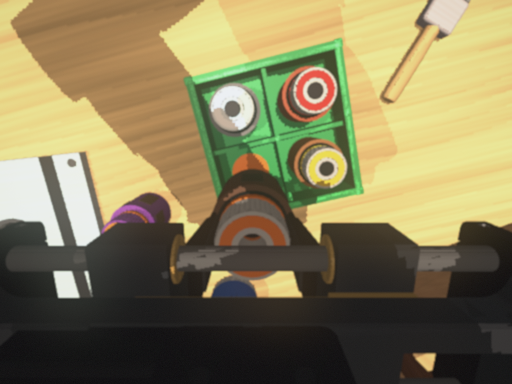

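View pics/s5.png

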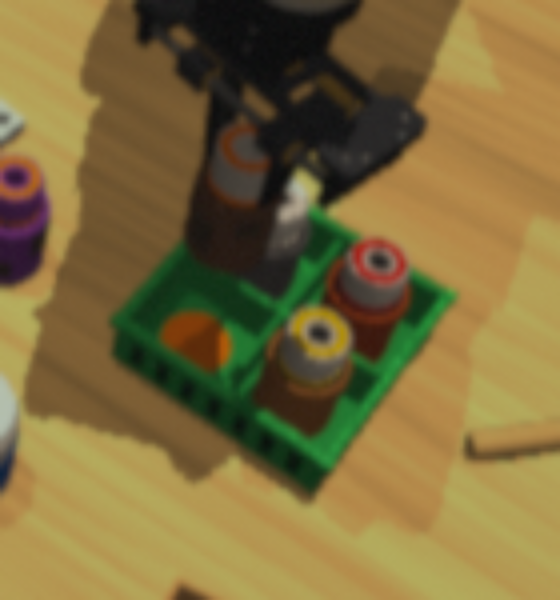

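Wrist view: tray corners at (190,79), (340,43) and (362,192), drum tops at (233,108), (314,90) and (326,166). The worn drum hangs over the empty cell.

```bash
python3 - <<'E'
from h import *
t=np.load('t5.npz'); c=(t['K'],t['e'],t['R'])
P=[onz(c,u,.052) for u in [(189,79),(341,42),(363,192)]]; print(P)
print('centre',(P[0]+P[2])/2)
for u in [(233,108),(314,90),(326,166)]: print(onz(c,u,.105))
print('drum held top', onz(c,(253,237),.2475-0.0))
print('divider center',onz(c,(273,137),.045))
E
```

```text
[array([0.40556252, 0.23351364, 0.052     ]), array([0.40933459, 0.4100901 , 0.052     ]), array([0.58720707, 0.40880753, 0.052     ])]
centre [0.49638479 0.32116059 0.052     ]
[0.45246086 0.27727358 0.105     ]
[0.45519043 0.35875104 0.105     ]
[0.53202886 0.3568903  0.105     ]
drum held top [0.53171853 0.27771058 0.2475    ]
divider center [0.49326379 0.31343169 0.045     ]
```

>>> arm_command:
  steps: [0, 0, -1, 0, 0, 0, 0, 0, 0, -1, 0, 0, 0, 0, 0, 0, -1, 0, 0, 0, 0, 0, 0, -1, 0, 0, 0, 0, 0, 0, -1, 0, 0, 0, 0, 0, 0, -0.8, 0, 0, 0, 0, 0, 0, -0.5, 0, 0, 0, 0, 0, 0, -0.4, 0, 0, 0, 0, 0, 0, -0.3, 0, 0, 0, 0, 0, 0, 0, 0, 0, 0, 0, 0, 0, 0, 0, 0, 0, 0]

```text
time: 9.92
tool_pos: [0.5375, 0.2759, 0.088]
tool_rot: [0.0, 0.122, 0.993, 0.0]
ft_force: [-0.7, 0.5, -3.3]
gripper_width: 0.044
```

>>> arm_command:
  steps: [0, 0, -0.1, 0, 0, 0, 0, 0, 0, -0.05, 0, 0, 0, 0, 0, 0, 0, 0, 0, 0, 0]

```text
time: 10.17
tool_pos: [0.5373, 0.276, 0.085]
tool_rot: [0.0, 0.122, 0.993, 0.0]
ft_force: [0.3, 0.1, -3.1]
gripper_width: 0.0439
```

>>> arm_command:
  steps: [0, 0, -0.05, 0, 0, 0, 0, 0, 0, 0, 0, 0, 0, 0]

```text
time: 10.33
tool_pos: [0.5375, 0.276, 0.0849]
tool_rot: [0.001, 0.122, 0.993, 0.0]
ft_force: [-2.6, -1.0, 7.6]
gripper_width: 0.0438
```

>>> arm_command:
  steps: [0, 0, 0, 0, 0, 0, 0.62, 0, 0, 0, 0, 0, 0, 0.62, 0, 0, 0, 0, 0, 0, 0.62, 0, 0, 0, 0, 0, 0, 0.62, 0, 0, 0, 0, 0, 0, 0.62, 0, 0, 0, 0, 0, 0, 0.62]

```text
time: 10.83
tool_pos: [0.5372, 0.276, 0.0836]
tool_rot: [0.0, 0.122, 0.993, 0.0]
ft_force: [-1.0, -0.6, 0.2]
gripper_width: 0.0588
```

>>> arm_command:
  steps: [0, 0, 0.3, 0, 0, 0, 0.62, 0, 0, 1, 0, 0, 0, 0.62, 0, 0, 1, 0, 0, 0, 0.62, 0, 0, 1, 0, 0, 0, 0.62, 0, 0, 1, 0, 0, 0, 0.62, 0, 0, 1, 0, 0, 0, 0.62, 0, 0, 1, 0, 0, 0, 0.62, 0, 0, 1, 0, 0, 0, 0.62, 0, 0, 1, 0, 0, 0, 0.62, 0, 0, 0, 0, 0, 0, 0.9, 0, 0, 0, 0, 0, 0, 1]

```text
time: 11.75
tool_pos: [0.5373, 0.276, 0.2507]
tool_rot: [0.001, 0.122, 0.993, 0.001]
ft_force: [0.4, 0.3, -0.0]
gripper_width: 0.0674
```

```bash
python3 - <<'E'
from station import env; from h import *
s=env.read_state(); print(s['time'],s['tool_pos'],s['ft_force'],s['gripper_width'],s['joint_positions'])
c=cam(env,"wrist"); im=env.grab_frame("wrist"); np.savez('t6.npz',K=c[0],e=c[1],R=c[2]); cv2.imwrite("pics/w6.png",im[:,:,::-1])
cv2.imwrite("pics/s6.png",cv2.resize(env.grab_frame("scene")[170:320,280:420,::-1],None,fx=4,fy=4))
E
```

```text
11.75 [0.53732777 0.27598844 0.2507417 ] [ 0.39217165  0.27876564 -0.02490352] 0.06736150690225752 [ 3.65159505e-01  4.33863977e-01  1.57825938e+00  5.37647313e-05
  1.12732604e+00 -9.61885587e-01]
```

View pics/w6.png

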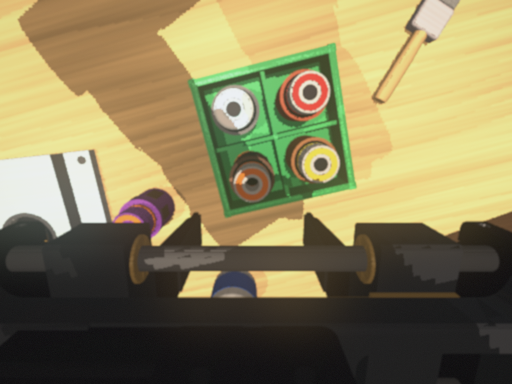

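View pics/s6.png

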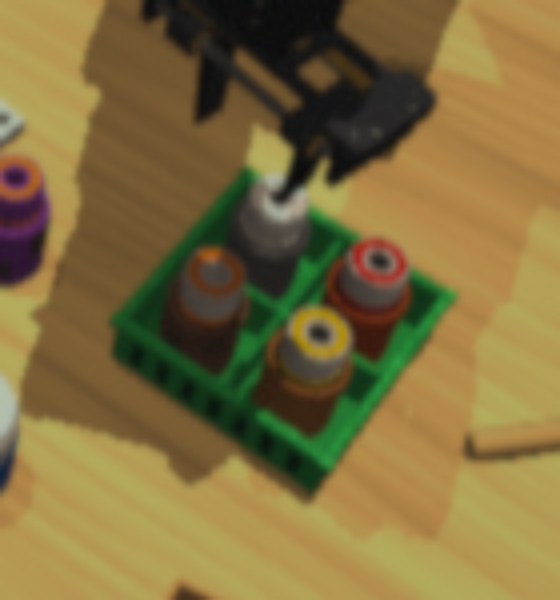

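The worn drum stands upright in the cell, its top at about (252,182) in the wrist view. Next I'll stop over the bare spindle for a measurement.

>>> arm_command:
  steps: [0.1, -1, 0.05, 0, 0, 0, 1, 0.1, -1, 0.05, 0, 0, 0, 1, 0.1, -1, 0.05, 0, 0, 0, 1, 0.1, -1, 0.05, 0, 0, 0, 1, 0.1, -1, 0.05, 0, 0, 0, 1, 0.1, -1, 0.05, 0, 0, 0, 1, 0.1, -1, 0.05, 0, 0, 0, 1, 0.1, -1, 0.05, 0, 0, 0, 1, 0.1, -1, 0.05, 0, 0, 0, 1, 0.1, -1, 0.05, 0, 0, 0, 1]

```text
time: 12.68
tool_pos: [0.5568, 0.0749, 0.2585]
tool_rot: [-0.001, 0.122, 0.993, -0.0]
ft_force: [-0.4, -0.2, -1.2]
gripper_width: 0.0951
```

>>> arm_command:
  steps: [0, -1, 0, 0, 0, 0, 1, 0, -1, 0, 0, 0, 0, 1, 0, -1, 0, 0, 0, 0, 1, 0, -1, 0, 0, 0, 0, 1, 0, -1, 0, 0, 0, 0, 1, 0, -1, 0, 0, 0, 0, 1, 0, -1, 0, 0, 0, 0, 1, 0, -0.6, 0, 0, 0, 0, 1, 0, -0.4, 0, 0, 0, 0, 1, 0, -0.1, 0, 0, 0, 0, 1, 0, 0, 0, 0, 0, 0, 1, 0, 0, 0, 0, 0, 0, 1]

```text
time: 13.68
tool_pos: [0.5571, -0.0854, 0.2595]
tool_rot: [-0.0, 0.121, 0.993, 0.0]
ft_force: [0.5, -0.8, -0.1]
gripper_width: 0.0951
```

```bash
python3 - <<'E'
from station import env; from h import *
t=np.load('t6.npz'); print('worn',onz((t['K'],t['e'],t['R']),(252,182),.105))
s=env.read_state(); print(s['time'],s['tool_pos'],s['ft_force'],s['gripper_width'],s['joint_positions'])
c=cam(env,"wrist"); im=env.grab_frame("wrist"); np.savez('t7.npz',K=c[0],e=c[1],R=c[2]); cv2.imwrite("pics/w7.png",im[:,:,::-1])
cv2.imwrite("pics/z7.png",cv2.resize(im[130:240,200:310,::-1],None,fx=5,fy=5,interpolation=cv2.INTER_CUBIC))
for u in [(252,185),(256,185),(252,190)]: print(onz(c,u,.118))
E
```

```text
worn [0.53588522 0.2764988  0.105     ]
13.6833 [ 0.55714823 -0.08542592  0.25947651] [ 0.48647952 -0.78626815 -0.13478958] 0.0951075024976152 [-2.69454226e-01  3.67302302e-01  1.66330823e+00  3.06230346e-04
  1.11143181e+00 -1.59691455e+00]
[ 0.55791255 -0.08562585  0.118     ]
[ 0.55900956 -0.08120955  0.118     ]
[ 0.56358901 -0.08703418  0.118     ]
```

View pics/w7.png

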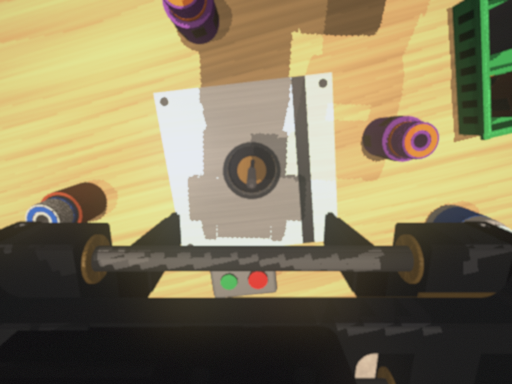

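View pics/z7.png

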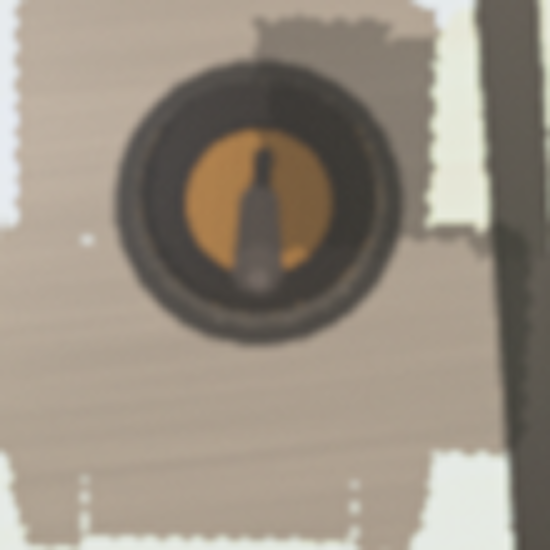

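The spindle tip is at (251.4,185.5) and the throat centre at (251.4,169.7). A dark bar above the spindle base looks like the drive pin, running roughly along the image vertical.

```bash
python3 - <<'E'
from h import *
t=np.load('t7.npz'); c=(t['K'],t['e'],t['R'])
print('tip',onz(c,(251.4,185.5),.118),'throat',onz(c,(251.4,169.7),.016),'fresh',onz(c,(44,216),.1))
a,b=onz(c,(252.0,160),.018),onz(c,(251.4,169.7),.018); print('pin',a-b,np.degrees(np.arctan2(*(a-b)[1::-1])))
E
```

```text
tip [ 0.55831328 -0.08642885  0.118     ] throat [ 0.55673067 -0.08612605  0.016     ] fresh [ 0.53780623 -0.3460103   0.1       ]
pin [-0.01384345  0.00435668  0.        ] 162.53066974664824
```

>>> arm_command:
  steps: [-0.1, -1, 0, 0, 0, 0, 1, -0.1, -1, 0, 0, 0, 0, 1, -0.1, -1, 0, 0, 0, 0, 1, -0.1, -1, 0, 0, 0, 0, 1, -0.1, -1, 0, 0, 0, 0, 1, -0.1, -1, 0, 0, 0, 0, 1, -0.1, -1, 0, 0, 0, 0, 1, -0.1, -1, 0, 0, 0, 0, 1, -0.1, -1, 0, 0, 0, 0, 1, 0, -1, 0, 0, 0, 0, 1, 0, -1, 0, 0, 0, 0, 1, 0, -1, 0, 0, 0, 0, 1]

```text
time: 14.73
tool_pos: [0.5395, -0.3262, 0.2597]
tool_rot: [0.0, 0.121, 0.993, 0.0]
ft_force: [-0.2, -0.4, -0.4]
gripper_width: 0.0951
```

>>> arm_command:
  steps: [0, -0.7, 0, 0, 0, 0, 1, 0, -0.3, 0, 0, 0, 0, 1, 0, 0, 0, 0, 0, 0, 1, 0, 0, 0, 0, 0, 0, 1, 0, 0, 0, 0, 0, 0, 1]

```text
time: 15.15
tool_pos: [0.5394, -0.345, 0.2597]
tool_rot: [-0.0, 0.121, 0.993, 0.0]
ft_force: [0.1, 0.1, -0.3]
gripper_width: 0.095
```

```bash
python3 - <<'E'
from station import env; from h import *
s=env.read_state(); print(s['time'],s['tool_pos'],s['ft_force'],s['gripper_width'],s['joint_positions'])
c=cam(env,"wrist"); im=env.grab_frame("wrist"); np.savez('t8.npz',K=c[0],e=c[1],R=c[2]); cv2.imwrite("pics/w8.png",im[:,:,::-1])
cv2.imwrite("pics/z8.png",cv2.resize(im[140:230,210:300,::-1],None,fx=6,fy=6,interpolation=cv2.INTER_CUBIC))
E
```

```text
15.15 [ 0.53936479 -0.3450262   0.25973953] [ 0.14873038  0.08978947 -0.27273561] 0.09504776703745824 [-6.72291603e-01  4.81276505e-01  1.47160748e+00  2.39310826e-04
  1.18891831e+00 -2.00018581e+00]
```

View pics/w8.png

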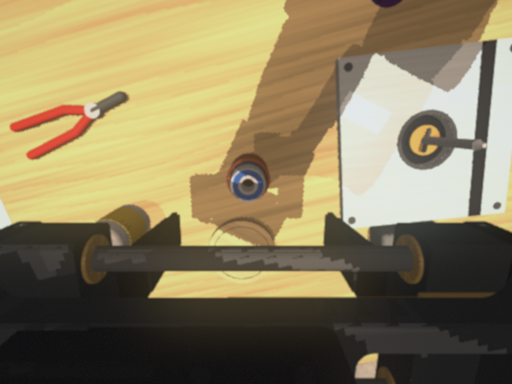

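View pics/z8.png

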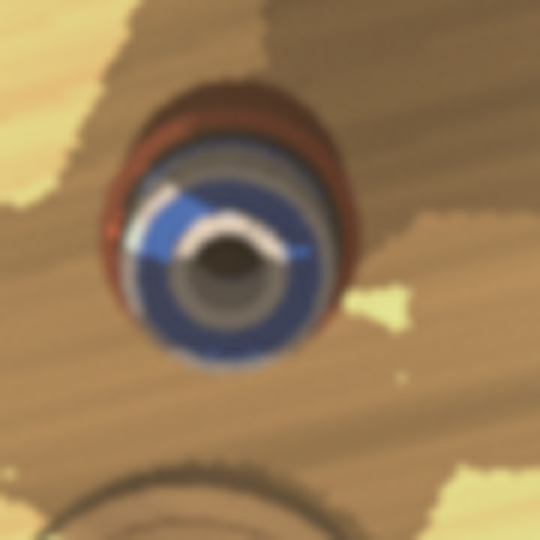

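The fresh drum's top is at (248,184.7), with the ply disc below it at (243,250). The sander at the right also shows the pin, near (428,135).

```bash
python3 - <<'E'
from h import *
t=np.load('t8.npz'); c=(t['K'],t['e'],t['R'])
print('fresh',onz(c,(247.9,184.6),.1),onz(c,(477,145),.118))
im=cv2.imread('pics/w8.png'); cv2.imwrite('pics/z9.png',cv2.resize(im[95:185,390:500],None,fx=6,fy=6,interpolation=cv2.INTER_CUBIC))
E
```

```text
fresh [ 0.54239132 -0.3508429   0.1       ] [ 0.55604783 -0.09416225  0.118     ]
```

View pics/z9.png

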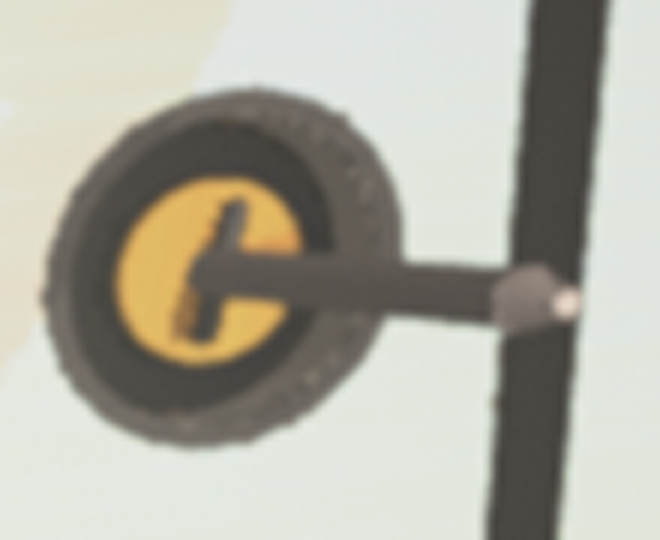

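>>> arm_command:
  steps: [0.15, -0.29, 0, 0, 0, 0, 1, 0, 0, -1, 0, 0, 0, 0.8, 0, 0, -1, 0, 0, 0, 0.8, 0, 0, -1, 0, 0, 0, 0.7, 0, 0, -1, 0, 0, 0, 0.7, 0, 0, -1, 0, 0, 0, 0.7, 0, 0, -1, 0, 0, 0, 0.7, 0, 0, -1, 0, 0, 0, 0.7, 0, 0, -1, 0, 0, 0, 0.7, 0, 0, -0.95, 0, 0, 0, 0.65, 0, 0, 0, 0, 0, 0, 0.65, 0, 0, 0, 0, 0, 0, 0.65]
  newtons: 45

```text
time: 16.2
tool_pos: [0.5423, -0.3517, 0.0803]
tool_rot: [-0.001, 0.121, 0.993, 0.0]
ft_force: [0.5, 0.0, 0.6]
gripper_width: 0.0625
```

```bash
python3 - <<'E'
from station import env; from h import *
s=env.read_state(); print(s['time'],s['tool_pos'],s['ft_force'],s['gripper_width'])
c=cam(env,"wrist"); im=env.grab_frame("wrist"); np.savez('t10.npz',K=c[0],e=c[1],R=c[2]); cv2.imwrite("pics/w10.png",im[:,:,::-1])
print(proj(c,[.5424,-.3508,.1]))
E
```

```text
16.2 [ 0.54228366 -0.35165594  0.08031632] [0.49534855 0.03727703 0.55314681] 0.062452548692855936
[[253.9533382 244.8838713]]
```

View pics/w10.png

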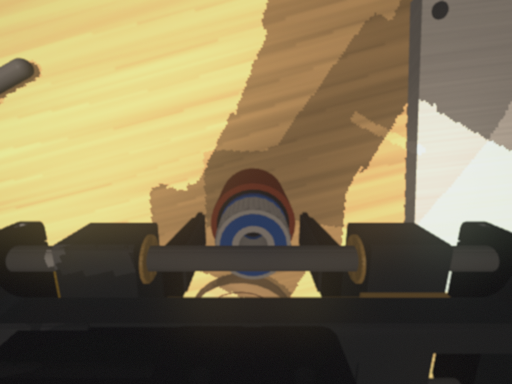

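The drum sits centred between the fingers at (252,240). I'll close and lift.

>>> arm_command:
  steps: [0, 0, 0, 0, 0, 0, 0, 0, 0, 0, 0, 0, 0, 0, 0, 0, 0, 0, 0, 0, 0, 0, 0, 0, 0, 0, 0, 0, 0, 0, 0, 0, 0, 0, 0, 0, 0, 0, 0, 0, 0, 0]

```text
time: 16.75
tool_pos: [0.5426, -0.3519, 0.0816]
tool_rot: [0.001, 0.122, 0.993, -0.0]
ft_force: [0.9, 2.5, 7.4]
gripper_width: 0.0441
```

>>> arm_command:
  steps: [0, 0, 0.4, 0, 0, 0, 0, 0, 0, 1, 0, 0, 0, 0, 0, 0, 1, 0, 0, 0, 0, 0, 0, 1, 0, 0, 0, 0, 0, 0, 1, 0, 0, 0, 0, 0, 0, 1, 0, 0, 0, 0, 0, 0, 1, 0, 0, 0, 0, 0, 0, 0.6, 0, 0, 0, 0, 0, 0, 0, 0, 0, 0, 0, 0, 0, 0, 0, 0, 0, 0]

```text
time: 17.58
tool_pos: [0.542, -0.3518, 0.2208]
tool_rot: [0.0, 0.122, 0.993, -0.0]
ft_force: [-0.9, -0.1, -3.6]
gripper_width: 0.0439
```

```bash
python3 - <<'E'
from station import env; from h import *
s=env.read_state(); print(s['time'],s['tool_pos'],s['ft_force'],s['wrist_torque'],s['gripper_width'],s['joint_positions'])
c=cam(env,"wrist"); im=env.grab_frame("wrist"); cv2.imwrite("pics/w11.png",im[:,:,::-1])
E
```

```text
17.5833 [ 0.54203309 -0.35180138  0.22082311] [-0.90073473 -0.06482626 -3.60458112] [ 0.05309375 -0.02337432 -0.0045185 ] 0.04394736816491138 [-6.77869462e-01  5.23040121e-01  1.50568367e+00  2.56374701e-05
  1.11246961e+00 -2.00481564e+00]
```

View pics/w11.png

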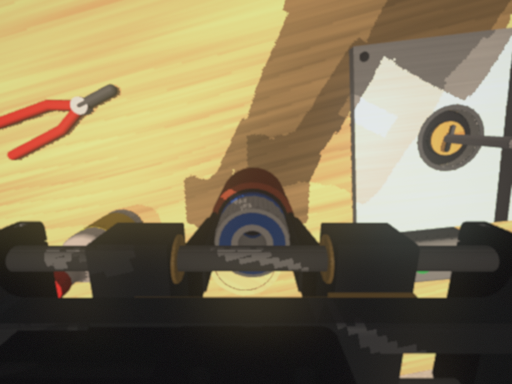

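>>> arm_command:
  steps: [0.06, 0.6, 0, 0, 0, 0, 0, 0.06, 1, 0, 0, 0, 0, 0, 0.06, 1, 0, 0, 0, 0, 0, 0.06, 1, 0, 0, 0, 0, 0, 0.06, 1, 0, 0, 0, 0, 0, 0.06, 1, 0, 0, 0, 0, 0, 0.06, 1, 0, 0, 0, 0, 0, 0.06, 1, 0, 0, 0, 0, 0, 0.06, 1, 0, 0, 0, 0, 0, 0.06, 1, 0, 0, 0, 0, 0, 0.06, 1, 0, 0, 0, 0, 0, 0.06, 1, 0, 0, 0, 0, 0]

```text
time: 18.63
tool_pos: [0.556, -0.1181, 0.2196]
tool_rot: [-0.001, 0.122, 0.993, 0.0]
ft_force: [0.3, 0.2, -3.6]
gripper_width: 0.0436
```

>>> arm_command:
  steps: [0.06, 1, 0, 0, 0, 0, 0, 0, 0.6, 0, 0, 0, 0, 0, 0, 0.1, 0, 0, 0, 0, 0, 0, 0, 0, 0, 0, 0, 0, 0, 0, 0, 0, 0, 0, 0, 0, 0, 0, 0, 0, 0, 0]

```text
time: 19.13
tool_pos: [0.5578, -0.0867, 0.2205]
tool_rot: [-0.0, 0.122, 0.993, -0.0]
ft_force: [-0.3, 0.1, -3.4]
gripper_width: 0.0438
```

```bash
python3 - <<'E'
from station import env; from h import *
s=env.read_state(); print(s['time'],s['tool_pos'],s['ft_force'],s['wrist_torque'],s['gripper_width'],s['joint_positions'])
out=[]
for n,b in (("scene",(190,120,290,220)),("side",(200,140,300,240))):
    im=env.grab_frame(n); l=b; out.append(cv2.resize(im[l[1]:l[3],l[0]:l[2],::-1],(400,400),interpolation=cv2.INTER_CUBIC))
cv2.imwrite("pics/p12.png",np.hstack(out))
E
```

```text
19.1333 [ 0.55778648 -0.08668918  0.22049403] [-0.33534346  0.06071574 -3.35846267] [ 0.02685334 -0.02219235 -0.05528336] 0.04382096003133966 [-2.71162723e-01  4.07316016e-01  1.71215135e+00 -7.73977743e-05
  1.02222986e+00 -1.59737719e+00]
```

View pics/p12.png

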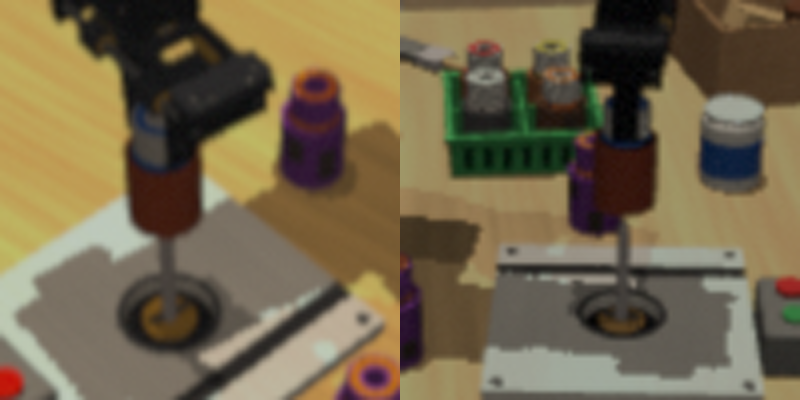

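Both views show the drum coaxial above the spindle. I'll lower it gently onto the tip.

>>> arm_command:
  steps: [0, 0, -0.6, 0, 0, 0, 0, 0, 0, -0.4, 0, 0, 0, 0, 0, 0, -0.4, 0, 0, 0, 0, 0, 0, -0.3, 0, 0, 0, 0, 0, 0, 0, 0, 0, 0, 0]

```text
time: 19.65
tool_pos: [0.5573, -0.0859, 0.1853]
tool_rot: [-0.001, 0.122, 0.993, 0.0]
ft_force: [0.2, -0.5, -2.7]
gripper_width: 0.0439
```

>>> arm_command:
  steps: [0, 0, -0.3, 0, 0, 0, 0, 0, 0, 0, 0, 0, 0, 0]

```text
time: 19.82
tool_pos: [0.5576, -0.0858, 0.1799]
tool_rot: [-0.0, 0.122, 0.993, 0.0]
ft_force: [-0.6, 0.5, -3.5]
gripper_width: 0.044
```

```bash
python3 - <<'E'
from station import env
s=env.read_state(); print(s['time'],s['tool_pos'],s['ft_force'],s['wrist_torque'],s['gripper_width'])
E
```

```text
19.8167 [ 0.55763787 -0.08583184  0.17993004] [-0.58613527  0.4708725  -3.47348872] [ 0.01342061  0.03642162 -0.0380877 ] 0.043958611819672665
```

>>> arm_command:
  steps: [0, 0, -0.5, 0, 0, 0, 0, 0, 0, -0.7, 0, 0, 0, 0, 0, 0, -0.7, 0, 0, 0, 0, 0, 0, -0.7, 0, 0, 0, 0, 0, 0, -0.7, 0, 0, 0, 0, 0, 0, -0.3, 0, 0, 0, 0, 0, 0, -0.1, 0, 0, 0, 0, 0, 0, 0, 0, 0, 0, 0]

```text
time: 20.48
tool_pos: [0.5578, -0.0859, 0.1064]
tool_rot: [-0.0, 0.122, 0.993, 0.0]
ft_force: [0.4, 0.4, -2.7]
gripper_width: 0.044
```

>>> arm_command:
  steps: [0, 0, -0.2, 0, 0, 0, 0, 0, 0, -0.1, 0, 0, 0, 0, 0, 0, 0, 0, 0, 0, 0]

```text
time: 20.73
tool_pos: [0.5578, -0.0859, 0.1007]
tool_rot: [0.0, 0.122, 0.993, 0.0]
ft_force: [-0.1, -0.2, -3.7]
gripper_width: 0.0438
```

>>> arm_command:
  steps: [0, 0, -0.1, 0, 0, 0, 0, 0, 0, -0.05, 0, 0, 0, 0, 0, 0, 0, 0, 0, 0, 0]

```text
time: 20.98
tool_pos: [0.5586, -0.0861, 0.0991]
tool_rot: [0.001, 0.122, 0.993, -0.0]
ft_force: [-1.6, 0.6, 10.4]
gripper_width: 0.0438
```

>>> arm_command:
  steps: [0, 0, -0.05, 0, 0, 0, 0, 0, 0, 0, 0, 0, 0, 0]

```text
time: 21.15
tool_pos: [0.5589, -0.0861, 0.0989]
tool_rot: [0.002, 0.122, 0.993, -0.0]
ft_force: [-2.9, 0.3, 18.0]
gripper_width: 0.0437
```

It is resting on the pin with 18 N. I'll ease the push and turn clockwise (−z).

>>> arm_command:
  steps: [0, 0, 0.02, 0, 0, -0.5, 0, 0, 0, 0, 0, 0, -0.75, 0, 0, 0, 0, 0, 0, -0.75, 0, 0, 0, 0, 0, 0, -0.75, 0, 0, 0, 0, 0, 0, -0.75, 0, 0, 0, 0, 0, 0, 0, 0]

```text
time: 21.65
tool_pos: [0.5591, -0.0861, 0.0991]
tool_rot: [0.002, 0.243, 0.97, 0.0]
ft_force: [-0.2, 1.0, 14.4]
gripper_width: 0.0438
```

```bash
python3 - <<'E'
from station import env
s=env.read_state(); print(s['time'],s['tool_pos'],s['ft_force'],s['wrist_torque'],s['joint_positions'][5])
E
```

```text
21.65 [ 0.55908968 -0.08607155  0.09910574] [-0.19566258  0.97790342 14.36301563] [ 0.24710062  0.26896468 -0.0399649 ] -1.3492741568251105
```

>>> arm_command:
  steps: [0, 0, 0, 0, 0, -0.75, 0, 0, 0, 0, 0, 0, -0.75, 0, 0, 0, 0, 0, 0, -0.75, 0, 0, 0, 0, 0, 0, -0.75, 0, 0, 0, 0, 0, 0, -0.75, 0, 0, 0, 0, 0, 0, 0, 0]

```text
time: 22.15
tool_pos: [0.5591, -0.0863, 0.099]
tool_rot: [0.002, 0.368, 0.93, 0.0]
ft_force: [-1.8, -0.4, 13.4]
gripper_width: 0.044
```

>>> arm_command:
  steps: [0, 0, 0, 0, 0, -0.75, 0, 0, 0, 0, 0, 0, -0.75, 0, 0, 0, 0, 0, 0, -0.75, 0, 0, 0, 0, 0, 0, -0.75, 0, 0, 0, 0, 0, 0, -0.75, 0, 0, 0, 0, 0, 0, 0, 0]

```text
time: 22.65
tool_pos: [0.5588, -0.0863, 0.0985]
tool_rot: [0.002, 0.486, 0.874, 0.0]
ft_force: [-0.2, -2.2, 8.3]
gripper_width: 0.0438
```

```bash
python3 - <<'E'
from station import env
s=env.read_state(); print(s['time'],s['tool_pos'],s['tool_rot'],s['ft_force'],s['wrist_torque'],s['joint_positions'][5])
E
```

```text
22.65 [ 0.55875621 -0.08629755  0.09850648] [1.67458051e-03 4.85978142e-01 8.73969306e-01 3.05398711e-04] [-0.15999524 -2.24763946  8.30623343] [-0.42399904  0.13201941 -0.05366605] -0.8255876771423499
```

>>> arm_command:
  steps: [0, 0, -0.03, 0, 0, 0, 0, 0, 0, 0, 0, 0, 0, 0]

```text
time: 22.82
tool_pos: [0.5588, -0.0864, 0.0983]
tool_rot: [0.002, 0.485, 0.875, 0.0]
ft_force: [-1.8, -2.3, 12.2]
gripper_width: 0.0437
```

>>> arm_command:
  steps: [0, 0, 0, 0, 0, -0.75, 0, 0, 0, 0, 0, 0, -0.75, 0, 0, 0, 0, 0, 0, -0.75, 0, 0, 0, 0, 0, 0, 0, 0]

```text
time: 23.15
tool_pos: [0.5583, -0.0862, 0.0971]
tool_rot: [0.001, 0.553, 0.833, 0.0]
ft_force: [0.7, -1.9, 0.6]
gripper_width: 0.0442
```

>>> arm_command:
  steps: [0, 0, 0, 0, 0, -0.75, 0, 0, 0, 0, 0, 0, -0.75, 0, 0, 0, 0, 0, 0, -0.75, 0, 0, 0, 0, 0, 0, 0, 0]

```text
time: 23.48
tool_pos: [0.5578, -0.086, 0.0965]
tool_rot: [0.0, 0.616, 0.788, -0.0]
ft_force: [0.1, -2.3, -1.8]
gripper_width: 0.0438
```

>>> arm_command:
  steps: [0, 0, -0.1, 0, 0, 0, 0, 0, 0, 0, 0, 0, 0, 0]

```text
time: 23.65
tool_pos: [0.5577, -0.0859, 0.0941]
tool_rot: [-0.0, 0.614, 0.789, -0.0]
ft_force: [0.2, -2.2, -2.7]
gripper_width: 0.0437
```

```bash
python3 - <<'E'
from station import env
s=env.read_state(); print(s['time'],s['tool_pos'],s['tool_rot'],s['ft_force'],s['wrist_torque'],s['joint_positions'][5])
E
```

```text
23.65 [ 0.55769577 -0.08593384  0.094149  ] [-6.25607384e-05  6.14445683e-01  7.88959119e-01 -8.90763000e-05] [ 0.2066783  -2.22876697 -2.73253655] [-0.54659786  0.06844823  0.03015691] -0.5171848524008298
```

The drum has dropped over the pin. I'll back off a few degrees to relieve the slot wall and continue down.

>>> arm_command:
  steps: [0, 0, -0.05, 0, 0, 0.8, 0, 0, 0, -0.08, 0, 0, 0, 0, 0, 0, 0, 0, 0, 0, 0]

```text
time: 23.9
tool_pos: [0.5579, -0.086, 0.092]
tool_rot: [0.0, 0.593, 0.805, -0.0]
ft_force: [-2.0, -2.5, 5.1]
gripper_width: 0.0436
```

>>> arm_command:
  steps: [0, 0, -0.05, 0, 0, 0, 0, 0, 0, -0.05, 0, 0, 0, 0, 0, 0, 0, 0, 0, 0, 0]

```text
time: 24.15
tool_pos: [0.5579, -0.086, 0.0903]
tool_rot: [0.0, 0.593, 0.805, 0.0]
ft_force: [-1.3, -2.2, 6.7]
gripper_width: 0.0438
```

```bash
python3 - <<'E'
from station import env
s=env.read_state(); print(s['time'],s['tool_pos'],s['tool_rot'],s['ft_force'],s['wrist_torque'],s['joint_positions'][5])
E
```

```text
24.15 [ 0.5579067  -0.08604569  0.09031678] [3.18354833e-04 5.93449276e-01 8.04871329e-01 7.84231581e-06] [-1.25131888 -2.21664591  6.73510988] [-0.70519624  0.71846045  0.09018748] -0.5698128776627843
```

>>> arm_command:
  steps: [0, 0, -0.05, 0, 0, 0, 0, 0, 0, -0.03, 0, 0, 0, 0, 0, 0, 0, 0, 0, 0, 0]

```text
time: 24.4
tool_pos: [0.5579, -0.0861, 0.0889]
tool_rot: [0.0, 0.593, 0.805, 0.0]
ft_force: [-2.4, -3.4, 7.5]
gripper_width: 0.0439
```

>>> arm_command:
  steps: [0, 0, -0.05, 0, 0, 0, 0, 0, 0, 0, 0, 0, 0, 0, 0, 0, 0, 0, 0, 0, 0]

```text
time: 24.65
tool_pos: [0.558, -0.0861, 0.0884]
tool_rot: [0.001, 0.593, 0.805, 0.0]
ft_force: [-3.9, -3.3, 14.2]
gripper_width: 0.0437
```

>>> arm_command:
  steps: [0, 0, -0.04, 0, 0, 0, 0, 0, 0, 0, 0, 0, 0, 0, 0, 0, 0, 0, 0, 0, 0, 0, 0, 0, 0, 0, 0, 0]

```text
time: 24.98
tool_pos: [0.5581, -0.0862, 0.0884]
tool_rot: [0.001, 0.593, 0.805, 0.0]
ft_force: [-6.1, -3.2, 21.8]
gripper_width: 0.044
```

```bash
python3 - <<'E'
from station import env; from h import *
s=env.read_state(); print(s['time'],s['tool_pos'],s['ft_force'],s['wrist_torque'],s['gripper_width'])
out=[]
for n,b in (("scene",(190,130,290,230)),("side",(210,150,310,250))):
    im=env.grab_frame(n); l=b; out.append(cv2.resize(im[l[1]:l[3],l[0]:l[2],::-1],(400,400),interpolation=cv2.INTER_CUBIC))
    cv2.imwrite(f"pics/{n}13.png",im[:,:,::-1])
cv2.imwrite("pics/p13.png",np.hstack(out)); cv2.imwrite("pics/w13.png",env.grab_frame("wrist")[:,:,::-1])
E
```

```text
24.9833 [ 0.55807385 -0.0862134   0.08838021] [-6.08749718 -3.19226347 21.82256322] [-0.78608507  1.70100889  0.08110014] 0.044015014608779844
```

View pics/p13.png

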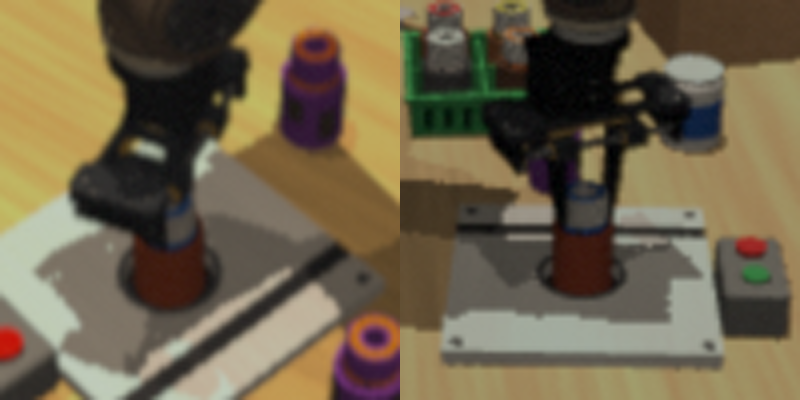

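View pics/w13.png

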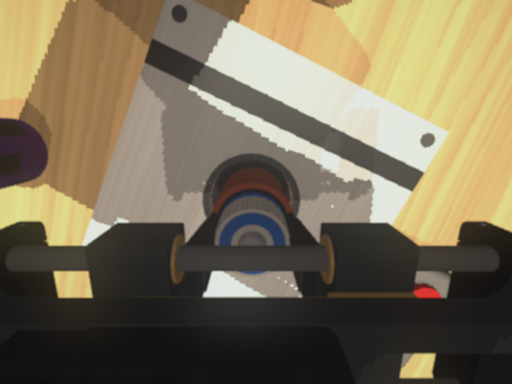

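View pics/scene13.png

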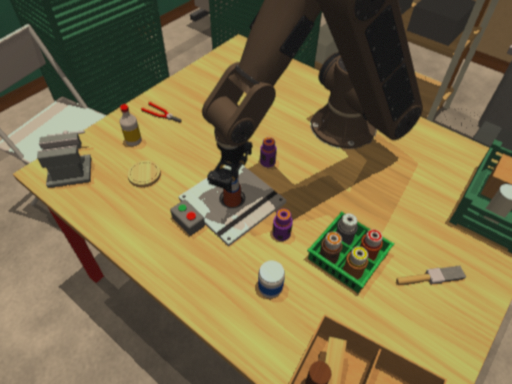

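>>> arm_command:
  steps: [0, 0, 0, 0, 0, 0, 0, 0, 0, 0, 0, 0, 0, 0, 0, 0, 0, 0, 0, 0, 0, 0, 0, 0, 0, 0, 0, 0, 0, 0, 0, 0, 0, 0, 0, 0, 0, 0, 0, 0, 0, 0]

```text
time: 25.63
tool_pos: [0.5581, -0.0862, 0.0884]
tool_rot: [0.001, 0.593, 0.805, 0.0]
ft_force: [-5.2, -2.7, 22.9]
gripper_width: 0.0439
```

```bash
python3 - <<'E'
from station import env
s=env.read_state(); print(s['time'],s['tool_pos'],s['ft_force'],s['wrist_torque'],s['gripper_width'])
print(env.job_done())
E
```

```text
25.6333 [ 0.55811811 -0.0862017   0.08839537] [-5.2279837  -2.71103313 22.88068176] [-0.73984547  1.7524101   0.13910889] 0.04388602031295969
the job is handed in; nothing more can be done
None
```

The drum is changed and the job is handed in at 25.6 s. The arm is still holding the fresh drum pushed home with a 45 N grip; no verdict was reported.

- **Worn drum:** I set it down on the cell floor, with contact felt before I released it. The pictures show it upright, about 1 mm from my estimate of the cell centre.
- **Fresh drum:** I threaded it on the spindle and rested it on the pin. It dropped over the pin after about 50° of clockwise turning, and I pressed it down to a hard stop.
- **Last checks:**
  - The tool held at z = 0.0884 m with about 23 N upward on it, and the grip was 43.9 mm on the 44 mm collar. Going down, the washer showed about 4 mm of travel before the stop.
  - Measured from first contact with the pin, the drop was about 10.5 mm against 11 mm nominal. That is inside the 1.5 mm allowance.
  - I could not read the washer directly. "Fully home" therefore rests on the hard stop and the force.
- **Off-axis load:** While it pushes home, the wrist shows about 5 N sideways and 1.8 N m. The tool stayed vertical to within about 0.002 rad, but I did not measure the drum's own tilt.
- **Other items:** The last scene picture shows nothing visibly displaced on the bench.
- **Refused calls:** Two move calls were refused for a wrong list length, and nothing moved.

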